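Nest the parts cups and hold the dispenser's sprung pusher rod at its ring for loading

TASK

The parts-cup dispenser is empty and I am about to refill it. Nest the three loose white cups fully inside one another into one upright stack standing on the desk; then pull the dispenser's spring-loaded pusher rod out by its black knob until the red ring on the rod has just come clear of the tube, not on to its stop, and keep it there: finish while still holding the rod out, so that I can lay the stack in the cradle. Leave everything else on the desk alone.

Things in the scene. Friction and masses are not known exactly. Their poses are not given: they have to be found in the camera images.
- cup_a_mid (a point): Centre (half-way up) of one of three identical white tapered cups, open side up, z axis out of the mouth. 64 mm high; top 16 mm is a straight collar 57.4 mm across (grip it there), tapering below from 52 mm to a 36 mm foot; mouth 53 mm inside, wall 2.2 mm, inner floor 22 mm above the foot. Nested, a cup rests on the floor of the one below, 22 mm higher, with 1.5 mm of play. 20 to 45 g.
- cup_b_mid (a point): Centre (half-way up) of one of three identical white tapered cups, open side up, z axis out of the mouth. 64 mm high; top 16 mm is a straight collar 57.4 mm across (grip it there), tapering below from 52 mm to a 36 mm foot; mouth 53 mm inside, wall 2.2 mm, inner floor 22 mm above the foot. Nested, a cup rests on the floor of the one below, 22 mm higher, with 1.5 mm of play. 20 to 45 g.
- cup_c_mid (a point): Centre (half-way up) of one of three identical white tapered cups, open side up, z axis out of the mouth. 64 mm high; top 16 mm is a straight collar 57.4 mm across (grip it there), tapering below from 52 mm to a 36 mm foot; mouth 53 mm inside, wall 2.2 mm, inner floor 22 mm above the foot. Nested, a cup rests on the floor of the one below, 22 mm higher, with 1.5 mm of play. 20 to 45 g.
- dispenser: Parts-cup dispenser fixed to the desk: grey base, steel-wire cradle between a front ring and a round back plate, behind that a level aluminium guide tube with a black end collar. Origin on the desk under the back plate; x axis: level, the way the rod pulls out of the tube. Spans x -136 to +85 mm (tube mouth; base ends at +67), 84 mm wide, 89 high; tube axis 52 mm above the desk.
- tube_mouth (a point): Centre of the guide tube's open end, where the red ring comes out; 85 mm along x from the dispenser's origin, 52 mm above the desk. Collar 29 mm across. Axes as the dispenser's.
- knob (a point): Grip point on the axis of the black pull knob on the end of the rod; moves with it. At rest 20 mm outside the tube mouth, 52 mm above the desk. Here is a neck 18 mm across and 20 mm long (12 mm towards the tube, 8 mm away from it), then a 27 mm head that ends 26 mm beyond this point. Pinch it across from above; pull level along x. Axes as the dispenser's.
- pusher (a joint): How far the rod (10 mm steel, with an 8 mm wide red ring) is drawn out, m: 0 at rest, 0.120 at its stop. The ring begins to show at 0.080 and is just clear of the tube at 0.088. The inner spring pulls back with about 2.4 N at rest, 6 N at the ring; let go, the rod runs back in.
- mug_a: Bystander, to be left alone: white mug with grey dots, 82 mm wide, 91 high, handle out to one side; sizes in mm; origin under its centre.
- bit_case: Bystander, to be left alone: shallow black case of screwdriver bits, 106 x 215 x 22; sizes in mm; origin under its centre.
- ssd_c: Bystander, to be left alone: loose 2.5-inch drive with a pale top, 70 x 101 x 10; sizes in mm; origin under its centre.
- green_bottle: Bystander, to be left alone: small lime-green bottle, 36 mm wide, 97 high; sizes in mm; origin under its centre.
- phone_a: Bystander, to be left alone: black phone lying face up, 138 x 68 x 8; sizes in mm; origin under its centre.
- notes_pink: Bystander, to be left alone: small pink sticky-note pad, 40 x 51 x 11; sizes in mm; origin under its centre.
Mind the look-alikes: they are no part of the job. Leave any orange or yellow look-alike of the part that bears cup_a_mid alone.

How it is judged (in metres and radians):
On the way, in this order (a step that is already met when the one before it is completed fails the run):
1. two of the cups are nested, the rod still in (((horizontal distance between cup_a_mid and cup_b_mid below 0.005 m and distance between cup_a_mid and cup_b_mid below 0.026 m) or (horizontal distance between cup_a_mid and cup_c_mid below 0.005 m and distance between cup_a_mid and cup_c_mid below 0.026 m) or (horizontal distance between cup_b_mid and cup_c_mid below 0.005 m and distance between cup_b_mid and cup_c_mid below 0.026 m)) and value of joint pusher below 0.02 m), for 0.2 s.
2. all three cups are nested in one upright stack on the desk and let go, the rod still in (horizontal distance between cup_a_mid and cup_b_mid below 0.005 m and distance between cup_a_mid and cup_b_mid below 0.048 m and horizontal distance between each of cup_a_mid, cup_b_mid and cup_c_mid below 0.005 m and distance between each of cup_a_mid, cup_b_mid and cup_c_mid below 0.048 m and angle between each of cup_a_mid, cup_b_mid, cup_c_mid's own z axis and vertical below 0.1 rad and height (world z) of any of cup_a_mid, cup_b_mid, cup_c_mid below 0.036 m and contact force between the fingers and cup_a below 0.2 N and contact force between the fingers and cup_b below 0.2 N and contact force between the fingers and cup_c below 0.2 N and value of joint pusher below 0.02 m), for 0.2 s.
3. the rod is drawn out to its red ring and held (value of joint pusher between 0.085 and 0.098 m and velocity of joint pusher below 0.03 m/s), for 0.3 s.
At the end, for the whole second after the job is handed in: All three cups nested in one stack on the desk: axes within 5 mm, centres within 48 mm, under 0.1 rad of tilt, clear of fingers and dispenser. Rod out 85 to 98 mm (ring just clear at 88), still, held by the fingers with over 2 N (horizontal distance between cup_a_mid and cup_b_mid below 0.005 m and distance between cup_a_mid and cup_b_mid below 0.048 m and horizontal distance between each of cup_a_mid, cup_b_mid and cup_c_mid below 0.005 m and distance between each of cup_a_mid, cup_b_mid and cup_c_mid below 0.048 m and angle between each of cup_a_mid, cup_b_mid, cup_c_mid's own z axis and vertical below 0.1 rad and height (world z) of any of cup_a_mid, cup_b_mid, cup_c_mid below 0.036 m and contact force between the fingers and cup_a below 0.2 N and contact force between the fingers and cup_b below 0.2 N and contact force between the fingers and cup_c below 0.2 N and value of joint pusher between 0.085 and 0.098 m and velocity of joint pusher between -0.01 and 0.01 m/s and contact force between the fingers and dispenser above 2 N and contact force between each of cup_a, cup_b, cup_c and dispenser below 0.3 N); the arm keeps its last pose, push and grip.
It fails at once if the rod is pulled on to its stop (past 115 mm) (value of joint pusher above 0.115 m).
It fails at once if a cup is knocked over (angle between any of cup_a_mid, cup_b_mid, cup_c_mid's own z axis and vertical above 0.8 rad).
It fails at once if a bystander is shifted by more than 25 mm (distance of any of mug_a, bit_case, ssd_c, green_bottle, phone_a, notes_pink from where it was at the start of the episode above 0.025 m).
It also fails if it takes over 72 s, if anything falls off the work surface, if the arm or the gripper's body presses on something with over 40 N, if the wrist force passes 120 N, or if a joint passes its speed limit or range.

ROBOT

A 6-joint arm with a two-finger parallel gripper is mounted at the origin on a cart in front of the work surface, level with it; the furniture and walls round the work are solid. World frame = base frame: x ahead of the robot, y to its left, z up, the work surface at z = 0. Lengths are in mm, angles in rad, forces in N, time in s.
With the tool pointing down it reaches from about 225 to 725 mm from the base axis. Payload 3.1 kg.
Tool frame: the origin (TCP) lies midway between the tips of the shut fingers; the grasp point (between the pads) lies 19 mm behind it; z points along the fingers, y is the line along which they close (so a half turn about z gives the same grasp; the last joint's range is limited). The gripper opens to 85 mm and grips with 20 to 120 N. Pads are 22 mm wide; open, the fingers measure 114 mm over their backs; the gripper's body (76 mm by 85 mm) begins 54 mm behind the grasp point. The pads swing forward as they close: fully open they stand 13 mm farther back than shut.
Start: joints at [-1.389, 0.048, 0.099, 1.622, 0, 1.443], TCP at [160.041, -500.004, 231.312] pointing down, gripper open.
Joint ranges: [-2.91, 2.91], [-0.99, 1.94], [-1.21, 1.42], [-2.12, 2.29], [-1.49, 1.47], [-3.14, 3.14]. Speed limits (rad/s): [2.79, 2.79, 3.14, 3.14, 3.14, 3.14].

INTERFACE

Orientations are given as a rotation vector (axis times angle).
In Python, from bench import manip, effector, vision, spotter gives the robot as it stands. Calls block until the motion is done:
- manip.move_ptp(position, orientation): joint-space move of the TCP to a pose.
- manip.line_to(position, rotation=None, velocity=150): straight line of the TCP; rotation=None keeps the orientation; velocity is the mean speed in mm/s.
- manip.move_j(angles): joint-space move.
- effector.set_gripper(opening, grasp_force=None): opening from 0.0 (shut) to 1.0 (fully open); grasp_force is the grip in N (None keeps the last); returns when the fingers have stopped.
- manip.hold(seconds).
- manip.solve_ik(position, orientation): joint angles nearest the present ones, or None.
- manip.get_obs(): the state.
- vision.get_image(name): name is "scene" or "side" or "wrist"; returns a dict with "color" (384x512x3 uint8, red, green, blue), "z_map" (384x512 float32, mm along the optical axis (not along the pixel's ray), 0 where there is no reading), "fx", "fy", "cx", "cy" (pixels), "origin" and "rotation" of the camera in the world. Camera axes: x right, y up, looking along -z (the intrinsics and any distortion apply to the point x, -y, -z); pixel columns grow to the right and rows downward; lengths in mm; the calibration is good to about 2 mm. A picture is of the moment at which its call begins.
A pose or a line that the arm cannot do raises manip.IKError and nothing moves.
- manip.finish_job(): hands the job in; it is judged then, once.
Trained networks look in a picture, given as the dict that the camera call returned (one of the last four; its "shot" number tells which), for a name from the list of things; names that differ only in an ending like _2 or _b are one class to them, and where a whole thing is asked for, a point or a joint stands for the part that bears it (a point fixed in the world has none). Each returns a list of dicts, best first, with "confidence" (0 to 1); they miss things now and then, are a little off and sometimes report something else, mostly with a low value. They report only what shows in the picture. A call takes as long as a camera call. They do not tell look-alikes from the thing itself.
- spotter.look_for(picture, thing): "at" ([x, y, z] in mm, in world coordinates, good to about 4 mm: the middle of the surface that is visible of it).
- spotter.masks_of(picture, thing): "pixels" (384x512 bool, what is visible of it).
The state is a dict: "t": time; "q": joint angles; "qvel": joint speeds; "joint_efforts": joint torques, N m; "eef_pos": TCP position; "ee_rot": TCP orientation; "force": force on the tool from outside, world axes, zero at the start; "moment": the same for the moment, N m; "grip_width": opening from 0.0 (shut) to 1.0 (fully open); "grip_force": force on a finger pad.
Only numpy, scipy, OpenCV 4.12 (cv2) and the standard library are available. Lean on these libraries where they do the work, as an engineer would, in place of code of your own. Each camera call takes 0.05 s, during which the arm holds its last target. There are 200 camera calls.

## Working session

There is one attempt and no reset: what is moved stays moved. The work goes in short steps, each a Python script; the robot and the scene stay as the last script left them, time stands still between calls to the robot, and variables do not carry over. Pictures are saved under pics/ and viewed, at most 10 in all, crops included, and the job is handed in when it is done.

```bash
mkdir -p pics; ls
cat > h.py <<'E'
import numpy as np, cv2
from bench import manip, effector, vision, spotter
from scipy.spatial.transform import Rotation as R
def world(p,u,v,z=None):
    "pixel(s) -> world; z = given world height (ray-plane) else depth map"
    u=np.asarray(u,float);v=np.asarray(v,float)
    d=np.stack([(u-p['cx'])/p['fx'],-(v-p['cy'])/p['fy'],-np.ones_like(u)],-1)@np.array(p['rotation']).T
    o=np.array(p['origin'])
    if z is None: s=p['z_map'][v.astype(int),u.astype(int)][...,None]
    else: s=((z-o[2])/d[...,2])[...,None]
    return o+d*s
def save(p,n): cv2.imwrite('pics/'+n,p['color'][...,::-1])
E
python3 - <<'E'
from h import *
for c in ('scene','side'):
    p=vision.get_image(c); save(p,c+'0.png'); print(c,[k for k in p],np.round(p['origin']))
    for t in ['cup_a_mid','dispenser','knob','tube_mouth','mug_a','bit_case','ssd_c','green_bottle','phone_a','notes_pink']:
        try: print(t,[(np.round(d['at']).tolist(),round(d['confidence'],2)) for d in spotter.look_for(p,t)])
        except Exception as e: print(t,e)
print(manip.get_obs()['t'])
E
```

```text
pics
scene ['color', 'z_map', 'fx', 'fy', 'cx', 'cy', 'origin', 'rotation', 'shot'] [-327.  592.  736.]
cup_a_mid [([476.0, 250.0, 46.0], 0.95), ([425.0, -32.0, 48.0], 0.9), ([604.0, 233.0, 47.0], 0.89)]
dispenser [([349.0, -390.0, 8.0], 0.24)]
knob [([621.0, 96.0, 63.0], 0.63)]
tube_mouth [([613.0, 59.0, 32.0], 0.66)]
mug_a []
bit_case [([637.0, 419.0, 14.0], 0.81)]
ssd_c [([647.0, -278.0, 8.0], 0.66)]
green_bottle [([348.0, -391.0, 6.0], 0.48)]
phone_a [([347.0, -390.0, 7.0], 0.83)]
notes_pink [([741.0, 294.0, 14.0], 0.41)]
side ['color', 'z_map', 'fx', 'fy', 'cx', 'cy', 'origin', 'rotation', 'shot'] [109. 979. 571.]
cup_a_mid [([478.0, 264.0, 44.0], 0.97), ([609.0, 242.0, 50.0], 0.84), ([424.0, -21.0, 48.0], 0.7)]
dispenser [([611.0, 77.0, 44.0], 0.57)]
knob [([625.0, 119.0, 60.0], 0.47)]
tube_mouth [([608.0, 73.0, 44.0], 0.86)]
mug_a [([548.0, -326.0, 62.0], 0.67)]
bit_case [([635.0, 428.0, 14.0], 0.97)]
ssd_c [([650.0, -279.0, 4.0], 0.53)]
green_bottle [([454.0, -408.0, 48.0], 0.57)]
phone_a [([364.0, -372.0, 10.0], 0.67), ([453.0, 90.0, 48.0], 0.57)]
notes_pink [([744.0, 299.0, 12.0], 0.75)]
1.1
```

View pics/scene0.png

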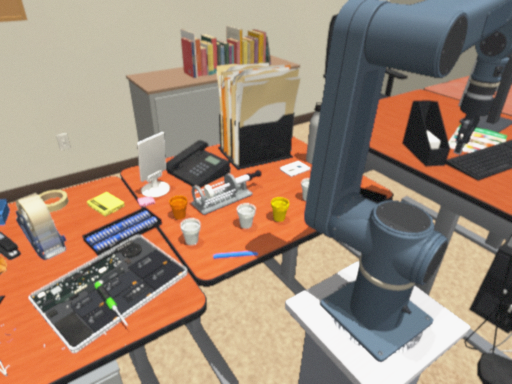

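View pics/side0.png

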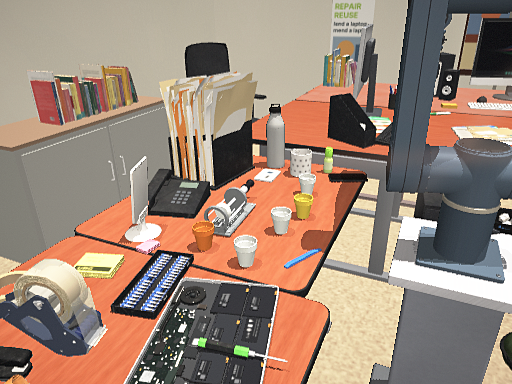

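Scene view: white cups at (191,232), (246,215) and (305,189), the last half hidden by the arm. The look-alikes are orange (179,207) and yellow (281,209). The dispenser is at (222,190) with its knob at (257,174). Side view: white cups at (245,252), (281,221) and (307,184), orange (203,236), yellow (303,206), knob (250,184).

Run:
```python
from h import *
for c in ('scene','side'):
    p=vision.get_image(c)
    for t in ['cup_a_mid','knob']:
      for d in spotter.masks_of(p,t):
        m=d['pixels']; v,u=np.nonzero(m); w=world(p,u,v); ok=(p['z_map'][v,u]>0)
        w=w[ok]; col=p['color'][m].mean(0)
        top=w[(w[:,2]>56)]
        print(c,t,round(d['confidence'],2),'px',u.mean().round(),v.mean().round(),m.sum(),'rgb',col.round(),'med',np.median(w,0).round(),'topmid',((top.min(0)+top.max(0))/2).round() if len(top) else None)
    if c=='side':
      pts=[(250,184),(246,187),(240,194),(235,204),(215,214),(210,220)]
    else: pts=[(257,174),(252,177),(246,179),(240,182),(205,192),(228,187)]
    for u,v in pts: print((u,v),world(p,u,v).round())
p=vision.get_image('side'); cv2.imwrite('pics/crop1.png',cv2.resize(p['color'][160:280,180:330,::-1],None,fx=5,fy=5,interpolation=cv2.INTER_CUBIC)[:600,:750])
```

```text
Traceback (most recent call last):
  File "h.py", line 11, in world
    return o+d*s
           ~^~~~
ValueError: operands could not be broadcast together with shapes (3,) (129,129)
```

```bash
sed -i "s/@np.array(p\['rotation'\]).T/@R.from_rotvec(p['rotation']).as_matrix().T/" h.py
python3 - <<'E'
from h import *
for c in ('scene','side'):
    p=vision.get_image(c)
    for t in ['cup_a_mid','knob']:
      for d in spotter.masks_of(p,t):
        m=d['pixels']; v,u=np.nonzero(m); w=world(p,u,v); ok=(p['z_map'][v,u]>0)
        w=w[ok]; col=p['color'][m].mean(0)
        top=w[(w[:,2]>56)]
        print(c,t,round(d['confidence'],2),'px',u.mean().round(),v.mean().round(),m.sum(),'rgb',col.round(),'med',np.median(w,0).round(),'topmid',((top.min(0)+top.max(0))/2).round() if len(top) else None)
    if c=='side':
      pts=[(250,184),(246,187),(240,194),(235,204),(215,214),(210,220)]
    else: pts=[(257,174),(252,177),(246,179),(240,182),(205,192),(228,187)]
    for u,v in pts: print((u,v),world(p,u,v).round())
p=vision.get_image('side'); cv2.imwrite('pics/crop1.png',cv2.resize(p['color'][160:280,180:330,::-1],None,fx=5,fy=5,interpolation=cv2.INTER_CUBIC)[:600,:750])
E
```

```text
scene cup_a_mid 0.86 px 280.0 207.0 341 rgb [200. 169.  13.] med [426. -33.  48.] topmid [431. -36.  62.]
scene cup_a_mid 0.76 px 179.0 206.0 325 rgb [205. 106.  13.] med [603. 231.  49.] topmid [615. 232.  62.]
scene cup_a_mid 0.66 px 191.0 230.0 419 rgb [202. 195. 184.] med [474. 255.  48.] topmid [481. 254.  63.]
scene cup_a_mid 0.63 px 372.0 195.0 216 rgb [29. 24. 22.] med [ 349. -390.   10.] topmid None
scene knob 0.7 px 305.0 187.0 150 rgb [177. 166. 155.] med [ 473. -174.   52.] topmid [338. -56. 184.]
scene knob 0.53 px 225.0 185.0 226 rgb [182. 169. 162.] med [621.  95.  58.] topmid [616.  15.  69.]
(257, 174) [624. -82.  58.]
(252, 177) [619. -56.  56.]
(246, 179) [620. -31.  55.]
(240, 182) [620.  -6.  51.]
(205, 192) [629. 128.  52.]
(228, 187) [637.  33.  35.]
side cup_a_mid 0.74 px 303.0 205.0 396 rgb [204. 173.  66.] med [426. -21.  44.] topmid [427. -36.  60.]
side cup_a_mid 0.68 px 230.0 204.0 267 rgb [184. 179. 175.] med [619. 121.  56.] topmid [610.  34.  71.]
side cup_a_mid 0.67 px 245.0 250.0 588 rgb [211. 209. 200.] med [477. 265.  46.] topmid [479. 255.  60.]
side knob 0.54 px 235.0 198.0 85 rgb [177. 177. 179.] med [620.  65.  57.] topmid [616.  17.  65.]
(250, 184) [625. -78.  55.]
(246, 187) [622. -43.  59.]
(240, 194) [604.  33.  70.]
(235, 204) [622.  34.  34.]
(215, 214) [682.  56.  -2.]
(210, 220) [675.  98.  -1.]
```

View pics/crop1.png

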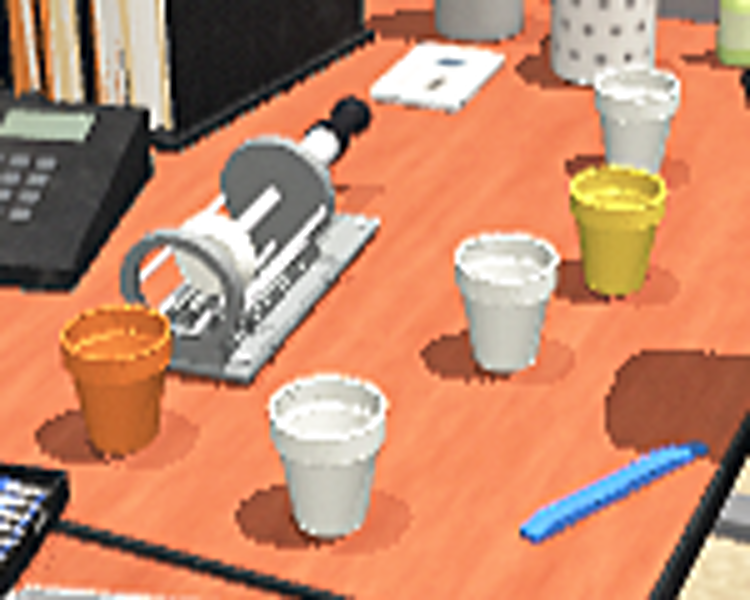

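The crop confirms the choice. The white cups (crop pixels) are at (328,455), (505,300) and (637,120). Orange at (116,380) and yellow at (618,230) are the look-alikes. The knob is at (350,120), pulling roughly along world -y. I'll look at each cup from near with the wrist camera, starting with the cup at (480,254).

```bash
cat >> h.py <<'E'
def rot(a=0): # tool down, closing line (tool y) at angle a from world y
    return (R.from_euler('z',a)*R.from_rotvec([np.pi,0,0])).as_rotvec()
def rims(name='wrist',zp=64,tag=None):
    "circle of each white cup rim in plane zp: (x,y,diam)"
    p=vision.get_image(name)
    if tag: save(p,tag)
    out=[]
    for d in spotter.masks_of(p,'cup_a_mid'):
        m=d['pixels']; v,u=np.nonzero(m)
        hsv=cv2.cvtColor(p['color'],cv2.COLOR_RGB2HSV)[m]
        w=world(p,u,v); w=w[(w[:,2]>54)&(w[:,2]<zp+15)]
        q=world(p,u,v,zp)[:,:2].astype(np.float32)
        c,r=cv2.minEnclosingCircle(q)
        print(round(d['confidence'],2),'px',u.mean().round(),v.mean().round(),'sat',np.median(hsv[:,1]),'circ',np.round(c,1),round(2*r,1),'depth-top',w.shape[0] and ((w.min(0)+w.max(0))/2).round(1), 'ztop',w.shape[0] and np.percentile(w[:,2],95).round(1))
    return p
E
python3 - <<'E'
from h import *
print(manip.get_obs()['ee_rot'])
for a in (0,np.pi/2,-np.pi/2): 
    print(a,[np.round(q,2) if (q:=manip.solve_ik(P,rot(a))) is not None else None for P in ([480,254,38],[453,85,60],[473,-178,38],[620,-70,31],[620,-160,31])])
E
```

```text
[ 3.10395250e+00  4.84708562e-01 -2.29834947e-05]
0 [array([ 0.36,  0.14, -0.19,  1.24,  0.  , -2.78]), array([ 0.04, -0.09, -0.38,  1.28,  0.  , -3.1 ]), array([-0.49,  0.05, -0.29,  1.23,  0.  ,  2.65]), array([-0.22,  0.35,  0.05,  1.27,  0.  ,  2.92]), array([-0.36,  0.39,  0.1 ,  1.28,  0.  ,  2.78])]
1.5707963267948966 [array([ 0.36,  0.14, -0.19,  1.24,  0.  ,  1.93]), array([ 0.04, -0.09, -0.38,  1.28,  0.  ,  1.61]), array([-0.49,  0.05, -0.29,  1.23,  0.  ,  1.08]), array([-0.22,  0.35,  0.05,  1.27,  0.  ,  1.35]), array([-0.36,  0.39,  0.1 ,  1.28,  0.  ,  1.21])]
-1.5707963267948966 [array([ 0.36,  0.14, -0.19,  1.24,  0.  , -1.21]), array([ 0.04, -0.09, -0.38,  1.28,  0.  , -1.53]), array([-0.49,  0.05, -0.29,  1.23,  0.  , -2.06]), array([-0.22,  0.35,  0.05,  1.27,  0.  , -1.79]), array([-0.36,  0.39,  0.1 ,  1.28,  0.  , -1.93])]
```

Run:
```python
from h import *
A=rot(np.pi/2)
for i,P in enumerate(([473,-178,200],[453,70,200],[480,240,200])):
    manip.move_ptp(P,A); print('at',P); p=rims(tag=f'w{i}.png')
    print(np.round(p['origin']),round(manip.get_obs()['t'],1))
cv2.imwrite('pics/w.png',np.hstack([cv2.imread(f'pics/w{i}.png')[::2,::2] for i in range(3)]))
```

```text
at [473, -178, 200]
0.96 px 197.0 14.0 sat 151.0 circ [428.4 -44.4] 56.6 depth-top [428.1 -53.4  60.1] ztop 64.7
[ 472. -108.  342.] 3.3
at [453, 70, 200]
0.82 px 229.0 282.0 sat 150.0 circ [427.7 -26.5] 75.5 depth-top [427.6 -35.9  59.9] ztop 64.5
0.67 px 451.0 3.0 sat 169.0 circ [598.  204.6] 50.5 depth-top [610.5 204.4  59.6] ztop 64.4
[453. 140. 342.] 4.4
at [480, 240, 200]
0.89 px 255.0 161.0 sat 12.0 circ [479.8 253.5] 57.9 depth-top [479.8 252.8  59.9] ztop 64.6
0.89 px 407.0 185.0 sat 169.0 circ [606.3 233.7] 73.3 depth-top [612.8 230.7  59.8] ztop 64.5
[479. 310. 342.] 5.2
```

View pics/w.png

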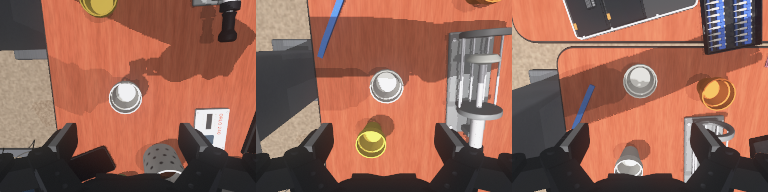

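Wrist views (half-size pixels): W3 is white at (125,97) in the first, W2 white at (386,86) in the second, and W1 white at (640,81) in the third, centred at (480,253). The fingers straddle along x with room. I'll pick W1, then measure W2 by depth while holding it.

```bash
cat >> h.py <<'E'
def rimdepth(near,zt=64,tag=None):
    "rim circle from depth+low saturation, near a guess"
    p=vision.get_image('wrist')
    if tag: save(p,tag)
    v,u=np.mgrid[:384,:512]; w=world(p,u,v)
    s=cv2.cvtColor(p['color'],cv2.COLOR_RGB2HSV)[...,1]
    m=(abs(w[...,2]-zt+4)<9)&(np.hypot(w[...,0]-near[0],w[...,1]-near[1])<50)&(s<70)&(p['z_map']>0)
    q=world(p,u[m],v[m],zt)[:,:2].astype(np.float32)
    c,r=cv2.minEnclosingCircle(q); print('rim',m.sum(),np.round(c,1),'d',round(2*r,1),'ztop',np.percentile(w[m][:,2],95).round(1))
    return np.array(c)
def st(s=''):
    o=manip.get_obs(); print(s,'t',round(o['t'],1),'pos',np.round(o['eef_pos'],1),'F',np.round(o['force'],1),'w',round(o['grip_width'],3),'gf',round(o['grip_force'],1)); return o
E
python3 - <<'E'
from h import *
A=rot(np.pi/2)
c=rimdepth((480,253))
x,y=479.8,253.2
manip.move_ptp([x,y,110],A); manip.line_to([x,y,38]); st('down')
effector.set_gripper(0.5,25); st('grip')
manip.line_to([x,y,200],velocity=250); st('up')
manip.move_ptp([453,60,200],A); rimdepth((453,85),tag='w3.png'); st()
E
```

```text
rim 856 [479.6 253.7] d 57.7 ztop 64.6
down t 6.3 pos [481.3 253.6  40. ] F [0.2 0.1 0.2] w 0.999 gf 0.0
grip t 6.7 pos [481.2 253.8  40.2] F [-0.4 -0.4  5.8] w 0.671 gf 26.6
up t 7.5 pos [479.2 252.9 198.4] F [-0.   0.3 -0.6] w 0.669 gf 26.7
rim 789 [456.4  74.4] d 57.7 ztop 64.5
 t 8.4 pos [452.9  61.  199.2] F [ 0.4  1.1 -0.7] w 0.668 gf 26.7
```

View pics/w3.png

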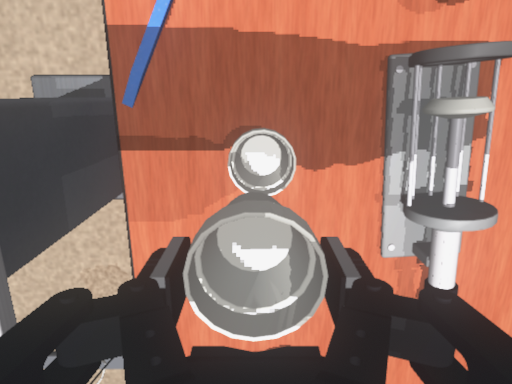

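W1 is held (rim at (256,272)) and W2's rim is below it at (262,161), centre (456.4,74.4), diameter 57.7 as it must be. I'll check the held rim's offset in the image, then lower it in.

```bash
cat >> h.py <<'E'
def heldrim(h=24):
    "circle of the held cup's rim, plane TCP z + h"
    o=manip.get_obs(); return rimdepth(o['eef_pos'][:2],o['eef_pos'][2]+h)-np.array(o['eef_pos'][:2])
def goto(P,**k): # line, settle, correct the remaining error once
    manip.line_to(P,**k); manip.hold(.25)
E
python3 - <<'E'
from h import *
d=heldrim(); print('held-tcp',d)
c=rimdepth((456,74)); c=c-np.clip(d,-2,2)
manip.line_to([*c,150]); goto([*c,95]); st('above')
goto([*c,68],velocity=60); st('in'); goto([*c,62],velocity=30); st('nested')
E
```

```text
rim 7442 [452.2  65.5] d 86.7 ztop 225.4
held-tcp [-0.75816396  4.48120122]
rim 773 [456.5  74.5] d 57.8 ztop 64.6
above t 9.7 pos [458.3  72.5  96.5] F [-0.  -0.4 -0.2] w 0.667 gf 26.8
in t 10.6 pos [457.6  72.5  68.4] F [-0.4  0.1 -0.1] w 0.668 gf 26.8
nested t 11.2 pos [457.6  72.6  62.2] F [ 0.4 -0.3  1.7] w 0.667 gf 26.9
```

Run:
```python
from h import *
A=rot(np.pi/2)
effector.set_gripper(0.85); st('open'); manip.hold(.2)
p=np.array(manip.get_obs()['eef_pos'])
manip.line_to([457,73,150],velocity=200); effector.set_gripper(1.0)
manip.move_ptp([457,58,215],A); manip.hold(.2)
rimdepth((457,74),86,tag='w4.png'); st()
```

```text
open t 11.5 pos [456.7  72.5  61.5] F [-0.3  0.6 -0.5] w 0.848 gf 0.0
rim 929 [455.6  72.8] d 57.8 ztop 86.5
 t 13.2 pos [456.   58.2 213.3] F [-0.4  0.3 -0.8] w 1.001 gf 0.0
```

View pics/w4.png

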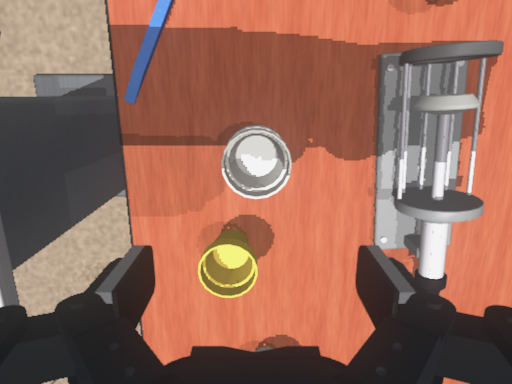

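The pair at (257,160) is nested: the top rim is at z 86.5, and 64+22 = 86. Yellow is untouched at (228,270). Now W3, measured from directly above first.

Run:
```python
from h import *
A=rot(np.pi/2)
manip.move_ptp([473,-185,200],A); manip.hold(.2); c=rimdepth((473,-175))
assert abs(c-[473,-175]).max()<25
manip.move_ptp([*c,110],A); goto([*c,38]); st('down')
effector.set_gripper(0.5,25); st('grip')
manip.line_to([*c,200],velocity=250); st('up')
manip.move_ptp([456,50,215],A); manip.hold(.2); rimdepth((456,73),86,tag='w5.png'); st()
```

```text
rim 944 [ 467.5 -193.1] d 58.7 ztop 64.5
down t 15.7 pos [ 468.5 -193.7   39.5] F [ 0.5  0.3 -0.1] w 1.003 gf 0.0
grip t 16.1 pos [ 467.8 -193.3   38.7] F [-0.9  0.9  3.4] w 0.671 gf 26.6
up t 16.9 pos [ 466.8 -192.7  198.3] F [-0.6 -0.7 -1.1] w 0.669 gf 26.8
rim 878 [455.7  72.6] d 57.3 ztop 86.6
 t 18.1 pos [456.2  48.9 214.7] F [-0.4 -0.3 -1. ] w 0.671 gf 26.8
```

Run:
```python
from h import *
A=rot(np.pi/2); c=[455.7,72.7]
manip.line_to([*c,170]); goto([*c,118]); st('above')
goto([*c,90],velocity=60); st('in'); goto([*c,83],velocity=30); st('nested')
effector.set_gripper(0.85); manip.hold(.3); st('open')
manip.line_to([*c,170],velocity=200); effector.set_gripper(1.0)
manip.move_ptp([457,55,235],A); manip.hold(.2)
rimdepth((457,74),108,tag='w6.png'); st()
```

```text
above t 19.4 pos [456.7  72.7 119.5] F [0.5 0.9 0. ] w 0.672 gf 26.8
in t 20.2 pos [456.1  72.7  90.5] F [ 0.   0.1 -0.8] w 0.671 gf 26.8
nested t 20.9 pos [455.6  72.7  82.9] F [0.2 0.3 0.1] w 0.671 gf 26.8
open t 21.5 pos [455.7  72.7  83. ] F [-0.2  0.1 -1. ] w 0.854 gf 0.0
rim 922 [455.3  72.2] d 57.6 ztop 108.6
 t 23.0 pos [456.1  55.2 233.4] F [ 0.3 -0.  -0. ] w 1.001 gf 0.0
```

View pics/w6.png

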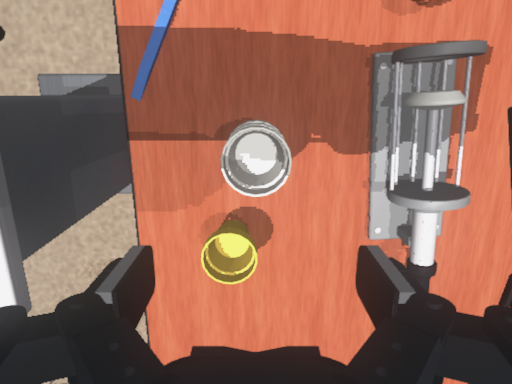

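The stack of three at (256,160) is complete: rim at z 108.6, and 64+44 = 108. The knob shows at (418,285) with the tube collar above it. Next I look at the knob from close by.

Run:
```python
from h import *
A=rot(np.pi/2)
manip.move_ptp([600,-130,210],A); manip.hold(.2)
p=vision.get_image('wrist'); save(p,'w7.png')
v,u=np.mgrid[:384,:512]; w=world(p,u,v)
m=(w[...,2]>45)&(w[...,2]<75)&(abs(w[...,0]-620)<60)&(w[...,1]>-140)&(w[...,1]<60)&(p['z_map']>0)&(v<300)
for y in range(-110,30,5):
    k=m&(abs(w[...,1]-y)<2.5)
    if k.sum()>5:
        x=w[k][:,0]; print(y,k.sum(),'x',np.percentile(x,[2,98]).round(1),'mid',np.mean(np.percentile(x,[2,98])).round(1),'ztop',w[k][:,2].max().round(1),p['color'][k].mean(0).round())
st()
```

```text
-100 108 x [620.1 642.7] mid 631.4 ztop 67.1 [80. 48. 40.]
-95 178 x [619.3 644.1] mid 631.7 ztop 66.7 [63. 41. 38.]
-90 183 x [619.3 643.5] mid 631.4 ztop 67.0 [62. 41. 38.]
-85 143 x [621.8 641.6] mid 631.7 ztop 64.7 [62. 43. 42.]
-80 122 x [622.5 638.7] mid 630.6 ztop 61.9 [70. 55. 55.]
-75 118 x [622.4 638.4] mid 630.4 ztop 61.9 [69. 54. 55.]
-70 125 x [621.5 638.2] mid 629.9 ztop 62.3 [63. 45. 43.]
-65 127 x [621.2 638. ] mid 629.6 ztop 61.7 [60. 43. 41.]
-60 154 x [620.1 638.5] mid 629.3 ztop 63.5 [61. 47. 46.]
-55 165 x [615.3 641.3] mid 628.3 ztop 67.2 [72. 58. 56.]
-50 226 x [615.1 642. ] mid 628.5 ztop 67.4 [53. 43. 43.]
-45 198 x [615.5 641.7] mid 628.6 ztop 67.1 [76. 68. 69.]
-40 172 x [617.3 638.4] mid 627.9 ztop 64.5 [164. 160. 162.]
-35 180 x [617.1 638.4] mid 627.7 ztop 64.5 [161. 158. 160.]
-30 190 x [616.3 638.2] mid 627.3 ztop 65.2 [161. 158. 161.]
-25 187 x [616.3 638.1] mid 627.2 ztop 65.1 [163. 160. 162.]
-20 186 x [616.1 638.1] mid 627.1 ztop 64.5 [162. 159. 161.]
-15 196 x [615.3 638.1] mid 626.7 ztop 65.2 [161. 158. 161.]
-10 199 x [615.1 636.4] mid 625.7 ztop 65.1 [162. 159. 162.]
-5 194 x [615.  636.2] mid 625.6 ztop 64.4 [161. 159. 161.]
0 202 x [614.8 636.2] mid 625.5 ztop 64.4 [161. 158. 161.]
5 206 x [614.  636.1] mid 625.1 ztop 65.1 [161. 158. 161.]
10 142 x [613.9 636.1] mid 625.0 ztop 64.2 [156. 153. 156.]
15 7 x [610.9 613.4] mid 612.2 ztop 50.8 [71. 71. 72.]
 t 24.1 pos [ 599.9 -128.7  211.1] F [ 0.   0.3 -0. ] w 0.999 gf 0.0
```

View pics/w7.png

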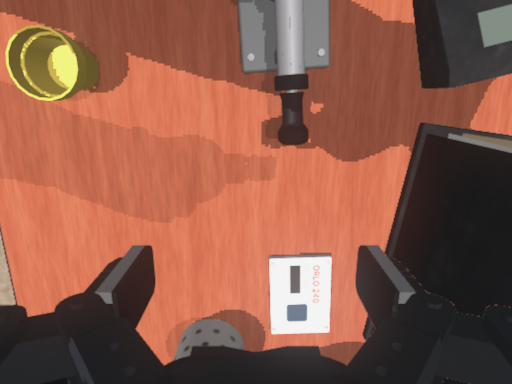

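The knob is at (293,105), with its head at (293,133) and the tube collar at (291,82). The axis runs along (0.061,-0.998), mouth at y≈-57.5, so the grip point is ≈(630.4,-77.5). The head end at -103 agrees with that. The tall black file box at (410,250) stands to the right, so I check clearance to it before descending.

Run:
```python
from h import *
p=vision.get_image('wrist')
v,u=np.mgrid[:384,:512]; w=world(p,u,v)
for y in range(-200,20,30):
    k=(abs(w[...,1]-y)<15)&(w[...,0]>655)&(w[...,2]>20)&(w[...,2]<400)&(p['z_map']>150)&(u>300)
    if k.any(): i=np.argmin(np.where(k,w[...,0],9e9)); print(y,w.reshape(-1,3)[i].round(),'zmax',w[k][:,2].max().round())
p=vision.get_image('scene'); w=world(p,u,v); k=(p['z_map']>0)&(w[...,0]>655)&(w[...,0]<900)&(abs(w[...,1]+100)<120)&(w[...,2]>40); print(np.percentile(w[k],[1,50,99],axis=0).round())
```

```text
-200 [ 752. -214.  120.] zmax 171.0
-170 [ 756. -179.  147.] zmax 171.0
-140 [ 760. -155.   52.] zmax 158.0
-110 [ 764. -124.  121.] zmax 143.0
-50 [756. -36.  25.] zmax 57.0
-20 [749.  -5.  22.] zmax 58.0
10 [743.  19.  22.] zmax 54.0
[[ 663. -215.   43.]
 [ 769. -118.  199.]
 [ 894.   16.  374.]]
```

The box starts at x≈750, and the gripper reaches at most 694, so it's clear. Now to grip and pull.

```bash
python3 - <<'E'
from h import *
a=0.061; A=rot(np.pi/2+a); ax=np.array([np.sin(a),-np.cos(a)])
knob=np.array([630.4,-77.5]); g=knob-3.5*ax
effector.set_gripper(0.6)
manip.move_ptp([*g,130],A); goto([*g,80]); st('above')
goto([*g,30],velocity=80); o=st('down'); 
effector.set_gripper(0.0,60); manip.hold(.2); o=st('grip')
b=np.array(o['eef_pos'])
for s in (10,40):
    goto([*(b[:2]+s*ax),b[2]],velocity=60); o=st(s); print('along',(np.array(o['eef_pos'])[:2]-g)@ax)
save(vision.get_image('side'),'s8.png'); save(vision.get_image('wrist'),'w8.png')
E
python3 -c "
import cv2,numpy as np
a=cv2.imread('pics/s8.png')[150:240,190:310]; cv2.imwrite('pics/c8.png',np.hstack([cv2.resize(a,(400,300)),cv2.resize(cv2.imread('pics/w8.png'),(400,300))]))"
```

```text
above t 25.9 pos [631.3 -74.4  81.9] F [-0.2 -0.3 -0.2] w 0.599 gf 0.0
down t 26.9 pos [630.8 -74.1  30.9] F [0.2 0.3 0. ] w 0.603 gf 0.0
grip t 27.5 pos [632.  -74.1  30.8] F [ 5.2  0.3 -0.5] w 0.202 gf 53.0
10 t 28.1 pos [632.6 -83.5  30.7] F [ 2.7  3.8 -0.5] w 0.195 gf 53.3
along 9.628589561012506
40 t 29.0 pos [ 634.6 -113.4   30.7] F [ 2.6  3.6 -0.2] w 0.194 gf 53.3
along 39.55320126583259
```

View pics/c8.png

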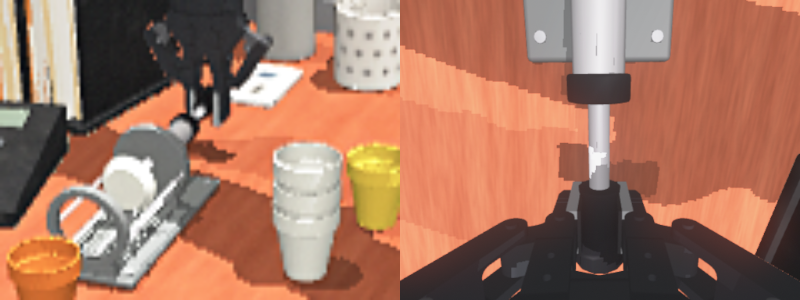

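The rod follows: it shows between the collar at (598,88) and the knob at (600,225), and the stack stands upright. I'll go on to 88 mm and check the ring from the wrist camera.

```bash
cat > ring.py <<'E'
from h import *
a=0.061; ax=np.array([np.sin(a),-np.cos(a)]); b=np.array([630.3,-74.1])
def ring(tag):
    o=st(); print('along',(np.array(o['eef_pos'])[:2]-b)@ax)
    p=vision.get_image('wrist'); save(p,tag)
    v,u=np.mgrid[:384,:512]; w=world(p,u,v,57.)
    h=cv2.cvtColor(p['color'],cv2.COLOR_RGB2HSV); s=((w[...,:2]-b)@ax); off=(w[...,:2]-b)@np.array([-ax[1],ax[0]])
    for t in np.arange(-25,90,2):
        k=(abs(s-t)<1)&(abs(off-np.median(0))<4)&(v<330)
        if k.sum()>3: print(int(t),np.median(p['color'][k],0).astype(int),end=' ')
    print()
E
python3 - <<'E'
from ring import *
o=manip.get_obs(); z=30.8
for s in (70,88): goto([*(np.array([632.,-74.1])+s*ax),z],velocity=50)
ring('w9.png')
c=cv2.imread('pics/w9.png')[60:290,130:380]; cv2.imwrite('pics/c9.png',cv2.resize(c,(652,600)))
E
```

```text
t 30.9 pos [ 637.8 -160.1   30.7] F [ 2.7  6.3 -0.6] w 0.197 gf 53.5
along 86.3306660574113
-11 [190 188 193] -9 [190 188 193] -7 [190 188 193] -5 [191 189 194] -3 [190 188 194] -1 [190 187 193] 1 [190 187 192] 3 [190 188 192] 5 [190 188 192] 7 [190 187 192] 9 [190 187 192] 11 [190 188 193] 13 [191 188 192] 15 [191 187 192] 17 [191 188 192] 19 [193 188 193] 21 [192 188 193] 23 [193 188 193] 25 [193 188 193] 27 [194 188 193] 29 [196 189 193] 31 [199 189 194] 33 [200 189 194] 35 [200 189 194] 37 [200 189 194] 39 [200 190 195] 41 [210 200 205] 43 [220 215 219] 45 [246 246 247] 47 [246 246 247] 49 [246 246 247] 51 [246 246 247] 53 [246 246 246] 55 [232 230 233] 57 [205 202 208] 59 [164 160 165] 61 [161 157 161] 63 [156 153 157] 65 [153 150 154] 67 [152 149 153] 69 [138 135 139] 71 [53 45 45] 73 [52 45 46] 75 [50 43 45] 77 [48 42 43] 79 [46 41 42] 81 [45 40 41] 83 [43 39 40] 85 [41 38 39] 87 [40 37 39] 89 [39 36 38]
```

View pics/c9.png

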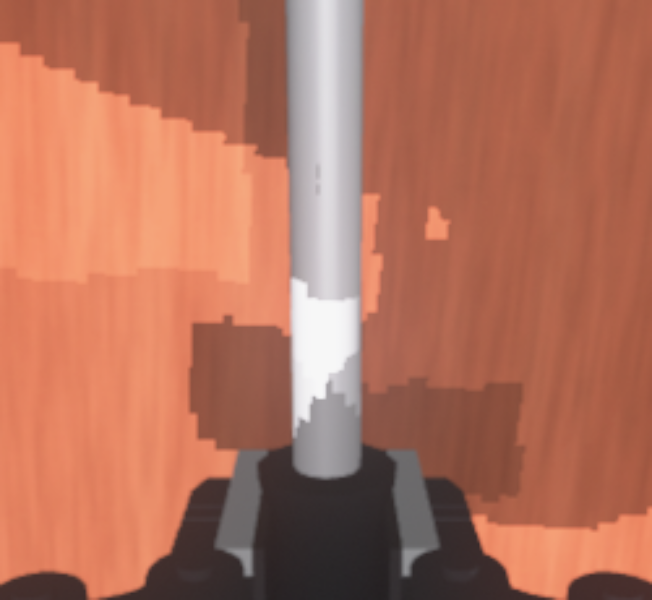

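The rod is gripped at the neck, and the ring at the mouth lies above the wrist camera's frame. I've used my ten views, so I check the ring by numbers: pull on to ~91 mm, then compare the rod length at the 40 mm stage with its travel and look for red beside the mouth in the scene and side images.

Run:
```python
from ring import *
def proj(p,X):
    d=(np.asarray(X,float)-np.array(p['origin']))@R.from_rotvec(p['rotation']).as_matrix()
    return p['cx']+p['fx']*d[...,0]/-d[...,2], p['cy']-p['fy']*d[...,1]/-d[...,2], -d[...,2]
p=vision.get_image('wrist'); o=manip.get_obs(); now=(np.array(o['eef_pos'])[:2]-b)@ax
# stage-40 picture: same camera-to-tool geometry, shifted along the axis
im=cv2.imread('pics/w8.png')[...,::-1]; p8=dict(p); p8['origin']=np.array(p['origin'])+np.r_[(39.55-now)*ax,0]
t=np.arange(-40,40,1.5); X=np.c_[b+t[:,None]*ax,np.full(len(t),57.)]
u,v,_=proj(p8,X); print('w8',[(float(a),int(im[int(y),int(x)].mean())) for a,x,y in zip(t,u,v) if 0<=y<384])
goto([*(np.array([632.,-74.1])+92.6*ax),30.8],velocity=30); o=st(); print('along',(np.array(o['eef_pos'])[:2]-b)@ax)
for n in ('scene','side'):
    p=vision.get_image(n); save(p,n+'10.png')
    C=p['color'].astype(int); dm=(C[...,0]>90)&(C[...,1]<.35*C[...,0])&(C[...,2]<.35*C[...,0])
    m0=b-16.6*ax; u,v,_=proj(p,[*m0,52.]); print(n,'mouth px',u,v)
    vv,uu=np.nonzero(dm); k=(abs(uu-u)<14)&(abs(vv-v)<14)
    for x,y in zip(uu[k],vv[k]):
        w=world(p,x,y); print((x,y),C[y,x],w.round(),'beyond mouth',((w[:2]-m0)@ax).round(1))
```

```text
w8 [(-40.0, 185), (-38.5, 184), (-37.0, 235), (-35.5, 235), (-34.0, 235), (-32.5, 235), (-31.0, 236), (-29.5, 63), (-28.0, 65), (-26.5, 65), (-25.0, 65), (-23.5, 65), (-22.0, 63), (-20.5, 63), (-19.0, 62), (-17.5, 119), (-16.0, 212), (-14.5, 212), (-13.0, 212), (-11.5, 212), (-10.0, 212), (-8.5, 212), (-7.0, 212), (-5.5, 211), (-4.0, 211), (-2.5, 211), (-1.0, 210), (0.5, 190), (2.0, 189), (3.5, 210), (5.0, 247), (6.5, 247), (8.0, 247), (9.5, 247), (11.0, 168), (12.5, 167), (14.0, 166), (15.5, 166), (17.0, 165), (18.5, 165), (20.0, 164), (21.5, 164), (23.0, 100), (24.5, 49), (26.0, 50), (27.5, 49), (29.0, 47), (30.5, 48), (32.0, 46), (33.5, 45), (35.0, 45), (36.5, 43), (38.0, 42), (39.5, 42)]
 t 31.5 pos [ 638.1 -164.6   30.7] F [ 4.1  6.4 -0.7] w 0.198 gf 53.5
along 90.80281685487185
scene mouth px 250.68618572115417 176.59760729584644
side mouth px 245.93949798551597 186.8841375525577
```

Rod length at the 40 mm stage was 40.2 mm against 39.6 mm of travel, so there was no slip, and the force (6.4 N) fits the spring at the ring. One more numeric check for the ring's colour.

Run:
```python
from ring import *
for n,(r0,r1,c0,c1) in {'scene':(168,184,242,270),'side':(178,194,238,256)}.items():
    p=vision.get_image(n); C=p['color'].astype(int)
    for y in range(r0,r1):
        for x in range(c0,c1):
            w=world(p,x,y); s=(w[:2]-b)@ax+16.6; f=(w[:2]-b)@np.array([-ax[1],ax[0]])
            if 42<w[2]<62 and abs(f)<16 and -4<s<75: print(n,(x,y),C[y,x],'s',s.round(1),'z',w[2].round())
st()
```

```text
scene (264, 169) [243 209 192] s 65.2 z 59.0
scene (265, 169) [246 238 235] s 67.4 z 60.0
scene (266, 169) [244 238 236] s 70.7 z 60.0
scene (262, 170) [225 172 161] s 57.5 z 57.0
scene (263, 170) [224 187 179] s 55.4 z 61.0
scene (264, 170) [236 220 216] s 61.4 z 59.0
scene (265, 170) [244 241 241] s 65.9 z 57.0
scene (266, 170) [242 240 240] s 72.6 z 54.0
scene (259, 171) [175 137 129] s 42.9 z 58.0
scene (260, 171) [182 157 152] s 43.9 z 59.0
scene (261, 171) [189 168 164] s 47.5 z 59.0
scene (262, 171) [194 180 177] s 51.6 z 58.0
scene (263, 171) [188 176 174] s 55.2 z 57.0
scene (264, 171) [203 192 191] s 57.6 z 58.0
scene (265, 171) [220 215 213] s 68.8 z 51.0
scene (266, 171) [222 201 197] s 71.4 z 51.0
scene (256, 172) [170 134 125] s 30.6 z 57.0
scene (257, 172) [181 159 155] s 30.8 z 59.0
scene (258, 172) [181 164 161] s 34.2 z 59.0
scene (259, 172) [177 165 162] s 41.1 z 55.0
scene (260, 172) [180 174 172] s 40.9 z 58.0
scene (261, 172) [174 169 167] s 47.5 z 55.0
scene (262, 172) [170 158 158] s 49.2 z 56.0
scene (263, 172) [164 145 141] s 55.3 z 53.0
scene (254, 173) [17
[... 1513 characters left out ...]
 182 177] s 31.7 z 56.0
side (250, 182) [184 197 203] s 36.6 z 54.0
side (251, 182) [159 168 175] s 37.9 z 54.0
side (252, 182) [131 124 124] s 42.9 z 52.0
side (248, 183) [205 188 183] s 22.7 z 56.0
side (249, 183) [187 199 203] s 23.4 z 56.0
side (250, 183) [162 173 178] s 27.4 z 55.0
side (251, 183) [132 125 127] s 29.5 z 54.0
side (247, 184) [161 131 122] s 15.3 z 55.0
side (248, 184) [192 200 206] s 19.3 z 54.0
side (249, 184) [174 182 186] s 21.9 z 53.0
side (250, 184) [143 131 131] s 26.5 z 52.0
side (247, 185) [ 2  5 10] s -1.8 z 60.0
side (249, 185) [134 141 143] s 13.4 z 54.0
side (249, 187) [35 29 27] s -3.4 z 55.0
 t 31.7 pos [ 638.  -164.6   30.7] F [4.1 5.4 0.2] w 0.197 gf 53.5
```

Red shows 5 to 10 mm beyond the mouth, where the ring should be at about 91 mm. Handing in.

```bash
python3 -c "
from h import *
manip.hold(.5); st(); print(manip.finish_job())"
```

```text
t 32.2 pos [ 638.  -164.6   30.8] F [ 4.3  5.3 -0.5] w 0.199 gf 53.5
the job is handed in; nothing more can be done
None
```

The job is handed in: the three white cups are nested in one upright stack on the desk. The gripper is still holding the rod out at about 91 mm by my measurement, so the red ring is just clear of the tube. I don't know the result, because the hand-in returned no verdict.

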